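Hold a temperature probe centred in a guide port over the tall beaker

ROBOT

A 7-joint arm with a two-finger parallel gripper is mounted at the origin on a cart in front of the work surface, level with it; the furniture and walls round the work are solid. World frame = base frame: x ahead of the robot, y to its left, z up, the work surface at z = 0. Lengths are in m, angles in rad, forces in N, time in s.
With the tool pointing down it reaches from about 0.425 to 1.025 m from the base axis. Payload 3.6 kg.
Tool frame: the origin (TCP) lies at the very end of the fingers, on their centre line; the grasp point (between the pads) lies 19 mm behind it; z points along the fingers, y is the line along which they close (so a half turn about z gives the same grasp; the last joint's range is limited). The gripper opens to 85 mm and grips with 20 to 120 N. Pads are 22 mm wide; open, the fingers measure 114 mm over their backs; the gripper's body (76 mm by 85 mm) begins 54 mm behind the grasp point. The pads swing forward as they close: fully open they stand 13 mm farther back than shut.
Start: joints at [1.056, 0.591, 0.048, 1.609, -0.033, 0.943, -0.034], TCP at [0.296, -0.662, 0.231] pointing down, gripper open.
Joint ranges: [-2.69, 2.69], [-0.47, 2.24], [-1.27, 1.36], [0.19, 2.51], [-1.53, 4.68], [0.08, 2.07], [-3.09, 3.09]. Speed limits (rad/s): [2.57, 2.57, 3.14, 3.14, 3.14, 3.14, 3.14].

INTERFACE

Orientations are given as [roll, pitch, yaw] about the fixed x, y, z axes, in that order (R = Rz(yaw) Ry(pitch) Rx(roll)).
In Python, from rig import manip, vision, spotter gives the robot as it stands.
- The arm moves only by the shell command python3 -m crank 'ROWS' [FORCE]. ROWS is JSON, a list that holds one entry, the list of rows, each a list of 7 numbers: the shift along the world's x, y, z in m, then the turn, a rotation vector about the world's x, y, z in rad, then the finger opening in m, from 0 to 0.0854. A call has 1 to 5 rows; each row is the pose to reach, as a shift and turn from the pose commanded when the call began; what a row does not reach only later rows make up. A row lasts 1/10 s, in which the tool goes at most 50 mm and 8.59 degrees, less where a joint would pass 70% of its speed; a pose out of reach is approached as far as the arm can. A call with a gripper value outside its range is refused whole. The fingers move at their own pace and stop on an object; FORCE is the grip in N (left out, the last holds). Time passes only in rows, so rows that repeat a pose let the fingers close. It gives the time, the measured TCP pose, the force, the opening and the grip force at its end, in the units of the state.
- manip.observe(): the state, without advancing time (a new reading comes with each control period).
- vision.read_camera(name): name is "scene" or "top" or "wrist"; returns (picture, depth): 480x640x3 uint8, red, green, blue; 480x640 float32, m along the optical axis (not along the pixel's ray), 0 where there is no reading.
- vision.camera_params(name): a dict with "fx", "fy", "cx", "cy" (pixels), "view" (4x4, takes a point from world to camera coordinates). Camera axes: x right, y down, z forward; pixel columns grow to the right and rows downward; lengths in m; the calibration is good to about 2 mm. A picture is of the moment at which its call begins: read the wrist's pose just before it. camera_params takes no time and is no camera call; for the wrist camera it gives the pose at the moment of the call.
- manip.finish_job(): hands the job in; it is judged then, once.
Trained networks look in the newest picture that a camera, given by its name, has taken for a name from the list of things; names that differ only in an ending like _2 or _b are one class to them, and where a whole thing is asked for, a point or a joint stands for the part that bears it (a point fixed in the world has none). Each returns a list of dicts, best first, with "score" (0 to 1); they miss things now and then, are a little off and sometimes report something else, mostly with a low value. They report only what shows in the picture. A call takes as long as a camera call.
- spotter.find_in(thing, camera): "point" ([x, y, z] in m, in the coordinates of the camera as it stood for that picture, good to about 4 mm: the middle of the surface that is visible of it).
- spotter.regions_of(thing, camera): "pixels" (480x640 bool, what is visible of it).
- spotter.landmark_of(thing, camera): "point" ([x, y, z] in m, in the coordinates of the camera as it stood for that picture, good to about 4 mm: a listed point, or the origin of a listed thing).
The state is a dict: "t": time; "qpos": joint angles; "qd": joint speeds; "tau": joint torques, N m; "position": TCP position; "ee_rot": TCP orientation; "wrist_force": force on the tool from outside, world axes, zero at the start; "ft_torque": the same for the moment, N m; "width": finger opening in m; "grip_force": force on a finger pad.
Only numpy, scipy, OpenCV 4.12 (cv2) and the standard library are available. Lean on these libraries where they do the work, as an engineer would, in place of code of your own. Each camera call takes 0.05 s, during which the arm holds its last target. There are 200 camera calls.

TASK

Take the wireless temperature probe out of its storage stand and lower its stem through the guide port that has the tall beaker beneath it, without the stem touching the port. Stop when the black ring on the stem is level with the top of the port, and finish still holding the probe there, upright, still and centred in the port, touching neither port nor beaker. Leave the beakers and everything else on the bench where they are.

Things in the scene. Friction and masses are not known exactly. Their poses are not given: they have to be found in the camera images.
- probe: Wireless temperature probe, about 0.1 kg, 170 mm long overall. Origin at the tip of the stem, z up along the stem. Round steel stem 10 mm in diameter, 120 mm long (z 0 to 120 mm), its last 6 mm tapered; above it a grey rectangular housing, 34 mm along x by 24 mm along y, z 120 to 170 mm, with a small dark screen on its -x face. Best gripped across the 24 mm, from above, at mid housing (z about 150 mm). It starts upright in the storage stand.
- probe_tip (a point): The tip of the stem (the probe's origin).
- probe_mark (a point): Centre of the black ring, 3 mm wide, painted round the stem 95 mm above the tip. It does not project.
- stand: Storage stand, fixed to the bench: grey base 90x90x10 mm, two posts 10 mm thick, and a shelf 60x70x8 mm whose top is 130 mm above the bench, with a 16 mm hole in its middle. The stem hangs through the hole with its tip 10 mm above the bench, and the underside of the housing sits on the shelf. Origin at the centre of its underside.
- guide: Probe guide, fixed to the bench: an aluminium bridge, plate 90 mm along x by 250 mm along y by 10 mm, underside 102 mm above the bench, on a leg 10 mm thick at each y end; open in front and behind. Two ports, 60 mm either side of the middle along y, each a through bore 20 mm in diameter with a steel bushing (outside 32 mm) that rises 8 mm above the plate, so the port's top is 120 mm above the bench and the bore is 18 mm long. Origin at the centre of its underside.
- port_left (a point): Centre of the top rim of the guide's port on its +y side (left as the robot sees it), 120 mm above the bench; z up.
- port_right (a point): The same for the port on its -y side.
- tall_beaker: Tall clear glass beaker, loose, 68x74x93 mm, wall about 3 mm, floor 4 mm thick, under one of the ports (which one varies), its axis within about 12 mm of the port's. Origin at the centre of its underside.
- short_beaker: Short glass beaker, loose, 51x57x56 mm, under the other port. Origin at the centre of its underside. Leave it alone.
- wash_bottle: Bystander: white wash bottle with a bent spout, 60x99x173 mm; origin under its centre.
- dropper: Bystander: amber dropper bottle, 38x38x84 mm; origin under its centre.
- tweezers: Bystander: steel tweezers lying flat, 130x9x12 mm; origin under their centre.
- blue_cap_bottle: Bystander: white bottle with blue cap, 58x58x117 mm; origin under its centre.
- bung: Bystander: tapered brown rubber bung, 35x35x32 mm; origin under its centre.

How it is judged:
By the outcome, as a careful person would: the job done as asked, in the order asked, and still so for the second after the job is handed in, while the arm keeps its last pose, push and grip.
It also fails if it takes over 48 s, if anything falls off the work surface, if the arm or the gripper's body presses on something with over 40 N, if the wrist force passes 120 N, or if a joint passes its speed limit or range.

## Working session

There is one attempt and no reset: what is moved stays moved. The work goes in short steps, Python scripts to look and compute and a shell command to move; the robot and the scene stay as the last step left them, time stands still between calls to the robot, and variables do not carry over. Pictures are saved under pics/ and viewed, at most 10 in all, crops included, and the job is handed in when it is done.

```bash
mkdir -p pics; ls
cat > h.py <<'E'
import numpy as np, cv2
from rig import manip, vision, spotter
def world(p,cam,V=None):
    V=vision.camera_params(cam)["view"] if V is None else V
    return (np.linalg.inv(np.array(V))@np.append(p,1))[:3]
def cloud(cam,depth,V=None):
    c=vision.camera_params(cam); V=np.array(c["view"] if V is None else V)
    v,u=np.mgrid[:480,:640]
    P=np.stack([(u-c["cx"])/c["fx"]*depth,(v-c["cy"])/c["fy"]*depth,depth,np.ones_like(depth)],-1)
    return (P@np.linalg.inv(V).T)[...,:3]
def proj(p,cam):
    c=vision.camera_params(cam); q=np.array(c["view"])@np.append(p,1)
    return c["fx"]*q[0]/q[2]+c["cx"], c["fy"]*q[1]/q[2]+c["cy"]
E
python3 - <<'E'
from h import *
np.set_printoptions(precision=4,suppress=True)
s=manip.observe(); print(s["t"],s["position"],s["ee_rot"],s["width"])
for cam in("scene","top"):
    im,d=vision.read_camera(cam); cv2.imwrite(f"pics/{cam}0.png",im[...,::-1])
    np.savez(f"{cam}0.npz",im=im,d=d)
    for n in("probe","stand","guide","port_left","port_right","tall_beaker","short_beaker","probe_tip","probe_mark"):
        for k in spotter.landmark_of(n,cam)[:2]: print(cam,n,round(k["score"],2),world(k["point"],cam))
print(manip.observe()["t"])
E
```

```text
pics
0.0 [ 0.2959 -0.661   0.2301] [-3.1393  0.0001  0.4209] 0.08559475801800728
scene probe 0.93 [0.47   0.3129 0.0096]
scene probe 0.65 [ 0.3947 -0.0518  0.0039]
scene stand 0.94 [0.469  0.3033 0.0018]
scene port_left 0.75 [0.5541 0.0458 0.1235]
scene port_right 0.59 [ 0.5706 -0.0728  0.1185]
scene port_right 0.41 [ 0.4    -0.0525  0.0034]
scene tall_beaker 0.67 [0.5603 0.0489 0.0037]
scene tall_beaker 0.42 [ 0.5736 -0.0742  0.1194]
scene short_beaker 0.96 [ 0.5718 -0.0791 -0.0002]
scene probe_tip 0.56 [0.4726 0.3068 0.0096]
scene probe_mark 0.76 [0.4705 0.3067 0.1104]
top probe 0.63 [0.4683 0.3118 0.0118]
top stand 0.86 [0.4682 0.3093 0.0018]
top stand 0.3 [0.5582 0.0527 0.0005]
top guide 0.78 [ 0.5618 -0.0111  0.003 ]
top guide 0.65 [0.4708 0.3107 0.0001]
top port_left 0.75 [0.5612 0.0463 0.1231]
top port_right 0.72 [ 0.5716 -0.0766  0.123 ]
top tall_beaker 0.41 [0.5573 0.056  0.007 ]
top short_beaker 0.63 [ 0.5772 -0.0779  0.0013]
top probe_mark 0.54 [0.4651 0.3116 0.0103]
top probe_mark 0.47 [0.4669 0.3104 0.1044]
1.0
```

View both.

View pics/scene0.png

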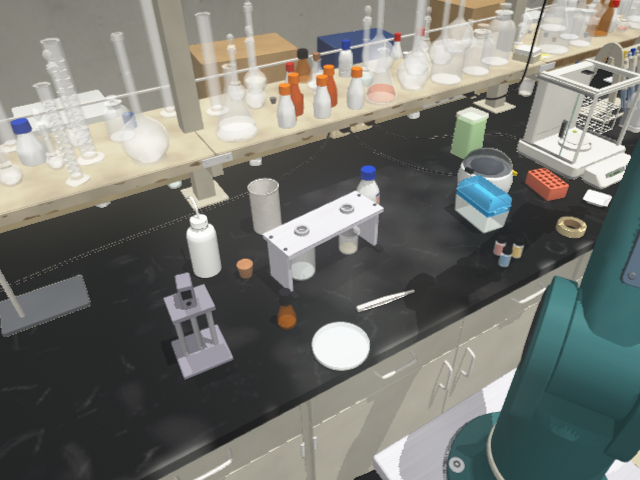

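View pics/top0.png

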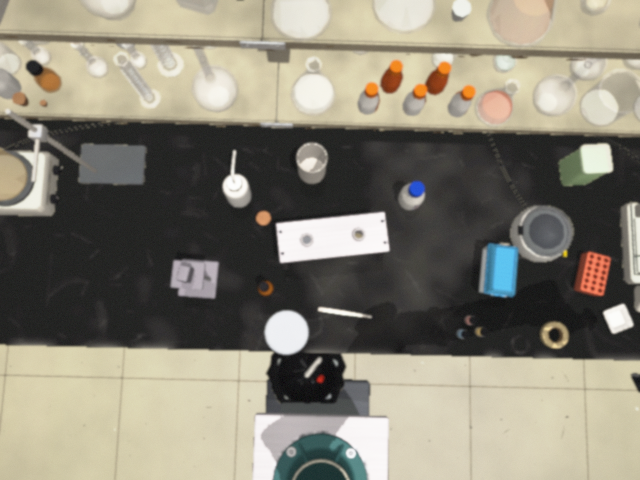

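Run:
```python
from h import *
np.set_printoptions(precision=4,suppress=True)
for cam in("scene","top"):
    d=np.load(f"{cam}0.npz")["d"]; P=cloud(cam,d); ok=d>0
    for nm,c,r,lo,hi in(("housing",(.47,.31),.06,.155,.19),("shelf",(.47,.31),.06,.122,.138),("bushL",(.558,.048),.025,.116,.13),("bushR",(.571,-.075),.025,.116,.13),("plate",(.565,-.013),.15,.106,.116),("tallobj",(.5,.15),.4,.14,.25)):
        m=ok&(np.hypot(P[...,0]-c[0],P[...,1]-c[1])<r)&(P[...,2]>lo)&(P[...,2]<hi)
        if m.sum()<10: print(cam,nm,m.sum());continue
        q=P[m]; rect=cv2.minAreaRect(q[:,:2].astype(np.float32)*1000)
        print(cam,nm,m.sum(),"med",np.median(q,0),"rect",np.round(rect[0],1),np.round(rect[1],1),round(rect[2],1))
    print(np.linalg.inv(vision.camera_params(cam)["view"])[:3,3])
```

```text
scene housing 395 med [0.4545 0.3102 0.1782] rect [467.1 308.6] [24. 38.] 78.1
scene shelf 1000 med [0.455  0.313  0.1301] rect [466.6 308.6] [70. 65.] 86.8
scene bushL 87 med [0.5542 0.0453 0.1194] rect [554.8  45.5] [28.1 30.1] 61.1
scene bushR 84 med [ 0.5697 -0.0726  0.1194] rect [571.3 -72.4] [29.1 31.4] 83.8
scene plate 3200 med [ 0.5563 -0.0013  0.1123] rect [564.4 -14.6] [ 95.  253.8] 8.1
scene tallobj 7493 med [0.8148 0.1783 0.1953] rect [750.  209.1] [341.5 556.6] 40.1
[-0.1354  0.4043  0.7016]
top housing 212 med [0.4662 0.3068 0.1795] rect [467.2 308.5] [24.8 34.7] 79.2
top shelf 622 med [0.4656 0.2994 0.1308] rect [467.8 309.1] [70.8 60.1] 86.7
top bushL 85 med [0.5546 0.0484 0.1199] rect [558.9  49.5] [40.  47.3] 70.5
top bushR 94 med [ 0.571  -0.0747  0.1187] rect [573.  -72.8] [42.5 41.1] 78.2
top plate 3616 med [ 0.5634 -0.0128  0.1123] rect [564.2 -13.4] [ 90.9 250.6] 7.6
top tallobj 6780 med [0.8253 0.1411 0.1958] rect [750.7 207.3] [341.1 556.2] 39.9
[0.3799 0.0335 1.4213]
```

The scene picture shows the stand with the probe at (190,320). The guide is at (325,235), with its left port at (302,230) over the larger beaker and its right port at (347,208) over the smaller one. The top picture agrees, with ports at (306,239) and (358,234) and the stand at (195,278). I'm moving towards the stand on an arc.

```bash
python3 -m crank '[[[0.02,0.038,0.015,0,0,-0.06,0.085],[0.04,0.076,0.03,0,0,-0.12,0.085],[0.06,0.114,0.045,0,0,-0.18,0.085],[0.08,0.152,0.06,0,0,-0.24,0.085],[0.10,0.19,0.07,0,0,-0.30,0.085]]]'
python3 -m crank '[[[0.022,0.042,0,0,0,-0.06,0.085],[0.044,0.084,0,0,0,-0.12,0.085],[0.066,0.126,0,0,0,-0.18,0.085],[0.088,0.168,0,0,0,-0.24,0.085],[0.11,0.21,0,0,0,-0.31,0.085]]]'
python3 -m crank '[[[0.01,0.045,0,0,0,0,0.085],[0.02,0.09,0,0,0,0,0.085],[0.03,0.135,0,0,0,0,0.085],[0.03,0.18,0,0,0,0,0.085],[0.03,0.225,0,0,0,0,0.085]]]'
```

```text
t: 1.5
position: [0.3972, -0.4706, 0.3027]
ee_rot: [3.14, -0.001, 0.118]
wrist_force: [-0.1, -0.6, 0.1]
width: 0.0847
grip_force: 0.0
t: 2.0
position: [0.5068, -0.26, 0.3017]
ee_rot: [3.141, -0.001, -0.192]
wrist_force: [0.7, -0.1, -0.3]
width: 0.0851
grip_force: 0.0
t: 2.5
position: [0.5363, -0.0348, 0.3016]
ee_rot: [-3.141, -0.001, -0.189]
wrist_force: [0.2, 0.0, 0.7]
width: 0.0848
grip_force: 0.0
```

Run:
```python
from h import *
np.set_printoptions(precision=4,suppress=True)
s=manip.observe(); print(s["t"],s["position"],s["ee_rot"],s["wrist_force"],s["qpos"])
c=vision.camera_params("wrist"); print(np.linalg.inv(c["view"]),c["fx"],s["ee_rot"])
im,d=vision.read_camera("wrist"); cv2.imwrite("pics/w1.png",im[...,::-1]); np.savez("w1.npz",im=im,d=d,V=c["view"])
print([(round(k["score"],2),world(k["point"],"wrist")) for n in("port_left","port_right","tall_beaker","short_beaker") for k in spotter.landmark_of(n,"wrist")[:2]])
d=np.load("top0.npz")["d"]; P=cloud("top",d)
m=(d>0)&(P[...,2]>.06)&(P[...,0]<.72)&(P[...,0]>.35)&(P[...,1]>.08)&(P[...,1]<.6)
n,l=cv2.connectedComponents(m.astype(np.uint8))
for i in range(1,n):
    q=P[l==i]
    if len(q)>15: print(len(q),q.min(0),q.max(0))
```

```text
2.5 [ 0.5363 -0.0348  0.3016] [-3.1414 -0.0008 -0.189 ] [0.2447 0.0268 0.6531] [-0.04    0.2731  0.0256  1.9583 -0.0087  0.9096 -1.7698]
[[-0.1886 -0.9356 -0.2985  0.614 ]
 [-0.9821  0.1797  0.0573 -0.0493]
 [ 0.      0.304  -0.9527  0.4445]
 [ 0.      0.      0.      1.    ]] 398.88123700487125 [-3.1414 -0.0008 -0.189 ]
[(0.76, array([0.5566, 0.0533, 0.1178])), (0.69, array([0.4528, 0.1489, 0.0011])), (0.58, array([ 0.5753, -0.0668,  0.1182])), (0.28, array([0.6991, 0.2225, 0.0003])), (0.79, array([ 0.5728, -0.074 , -0.0024]))]
288 [0.6286 0.565  0.3034] [0.7199 0.5906 0.336 ]
621 [0.6487 0.1871 0.0614] [0.7198 0.2459 0.1754]
530 [0.5034 0.08   0.1015] [0.5959 0.1159 0.122 ]
875 [0.4366 0.2727 0.0646] [0.4987 0.3455 0.1857]
84 [0.4378 0.1323 0.0617] [0.4589 0.1544 0.0902]
```

View pics/w1.png

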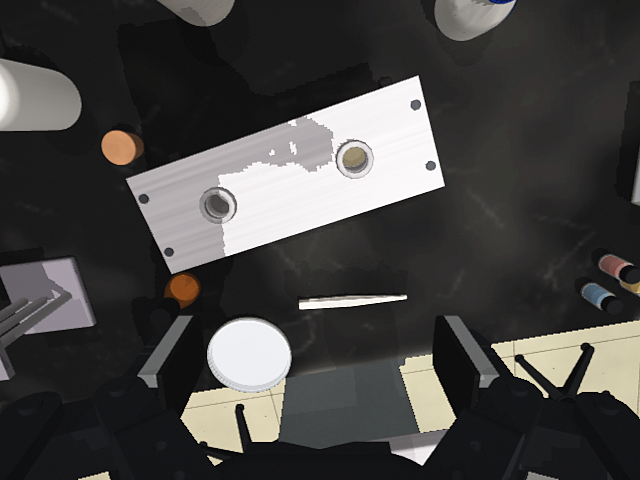

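```bash
python3 -m crank '[[[-0.01,0.045,0,0,0,0,0.085],[-0.02,0.09,0,0,0,0,0.085],[-0.03,0.135,0,0,0,0,0.085],[-0.045,0.18,0,0,0,0,0.085],[-0.06,0.225,0,0,0,0,0.085]]]'
python3 -m crank '[[[-0.01,0.04,0,0,0,0,0.085],[-0.01,0.08,0,0,0,0,0.085],[-0.01,0.118,0,0,0,0,0.085],[-0.01,0.118,0,0,0,0,0.085]]]'
python3 - <<'E'
from h import *
np.set_printoptions(precision=4,suppress=True)
s=manip.observe(); print(s["t"],s["position"],s["ee_rot"])
im,d=vision.read_camera("wrist"); P=cloud("wrist",d)
cv2.imwrite("pics/w2.png",im[...,::-1])
for nm,lo,hi in(("top",.172,.19),("shelf",.122,.138)):
    q=P[(d>0)&(np.hypot(P[...,0]-.467,P[...,1]-.308)<.06)&(P[...,2]>lo)&(P[...,2]<hi)]
    if len(q)>10: print(nm,len(q),np.median(q,0),q.min(0),q.max(0),cv2.minAreaRect(q[:,:2].astype(np.float32)*1000))
E
```

```text
t: 3.25
position: [0.4766, 0.1876, 0.3015]
ee_rot: [3.141, -0.001, -0.194]
wrist_force: [0.2, 0.2, 0.2]
width: 0.085
grip_force: 0.0
t: 3.65
position: [0.4664, 0.3114, 0.3017]
ee_rot: [-3.137, -0.0, -0.184]
wrist_force: [0.2, -0.2, 0.7]
width: 0.0851
grip_force: 0.0
3.65 [0.4664 0.3114 0.3017] [-3.1371 -0.0003 -0.1841]
top 1662 [0.4722 0.3059 0.1797] [0.4528 0.2917 0.1721] [0.4891 0.3205 0.182 ] ((470.7794494628906, 305.9650573730469), (23.729150772094727, 34.249786376953125), 78.76840209960938)
shelf 4547 [0.4784 0.3009 0.1299] [0.4387 0.2696 0.122 ] [0.5025 0.3423 0.138 ] ((470.4768371582031, 305.9669494628906), (70.19721221923828, 60.54774856567383), 86.79638671875)
```

The wrist picture shows the left port at (218,205) and the right port at (354,158), with yellowish bench or beaker visible through the right one. The wrist sees the housing centre at about (0.471,0.306), against (0.467,0.3085) from the fixed cameras. I'm descending between the two estimates.

```bash
python3 -m crank '[[[0.003,-0.004,-0.04,0,0,-0.005,0.085],[0.003,-0.004,-0.08,0,0,-0.005,0.085],[0.003,-0.004,-0.115,0,0,-0.005,0.085],[0.003,-0.004,-0.145,0,0,-0.005,0.085],[0.003,-0.004,-0.16,0,0,-0.005,0.085]]]'
python3 -m crank '[[[0,0,0,0,0,0,0.07],[0,0,0,0,0,0,0.055],[0,0,0,0,0,0,0.045],[0,0,0,0,0,0,0.04],[0,0,0,0,0,0,0.035]]]' 30
python3 -m crank '[[[0,0,0,0,0,0,0.03],[0,0,0,0,0,0,0.025],[0,0,0,0,0,0,0.015],[0,0,0,0,0,0,0.01],[0,0,0,0,0,0,0.01]]]' 40
python3 - <<'E'
from h import *
np.set_printoptions(precision=4,suppress=True)
z=np.load("w1.npz"); d=z["d"]; P=cloud("wrist",d,z["V"])
for c in((.558,.05),(.573,-.07)):
    r=np.hypot(P[...,0]-c[0],P[...,1]-c[1])
    q=P[(d>0)&(r<.025)&(P[...,2]>.1165)&(P[...,2]<.125)]
    A=np.c_[2*q[:,:2],np.ones(len(q))]; s=np.linalg.lstsq(A,(q[:,:2]**2).sum(1),rcond=None)[0]
    print("bush",len(q),np.median(q,0),s[:2],cv2.minEnclosingCircle(q[:,:2].astype(np.float32)*1000))
q=P[(d>0)&(P[...,2]>.106)&(P[...,2]<.116)&(abs(P[...,0]-.565)<.1)&(abs(P[...,1])<.17)]
print("plate",cv2.minAreaRect(q[:,:2].astype(np.float32)*1000))
im=np.load("scene0.npz")["im"]; cv2.imwrite("pics/sc.png",cv2.resize(im[160:320,220:420],None,fx=4,fy=3.75,interpolation=2)[...,::-1][:600])
E
```

```text
t: 4.2
position: [0.4692, 0.2977, 0.1386]
ee_rot: [3.136, 0.002, -0.199]
wrist_force: [-0.9, -0.6, -0.1]
width: 0.085
grip_force: 0.0
t: 4.7
position: [0.4699, 0.3027, 0.1424]
ee_rot: [-3.14, -0.002, -0.194]
wrist_force: [0.1, 1.3, -0.5]
width: 0.0347
grip_force: 0.2
t: 5.2
position: [0.4706, 0.3057, 0.1427]
ee_rot: [-3.135, -0.003, -0.193]
wrist_force: [1.2, 5.6, 4.2]
width: 0.0238
grip_force: 42.5
bush 593 [0.5598 0.046  0.1199] [0.5592 0.0467] ((558.6879272460938, 47.08261489868164), 15.486944198608398)
bush 635 [ 0.5762 -0.0714  0.12  ] [ 0.5751 -0.0714] ((575.1015625, -71.43280029296875), 15.340021133422852)
plate ((566.586181640625, -11.854278564453125), (90.44222259521484, 251.2493133544922), 7.619864463806152)
```

View pics/sc.png

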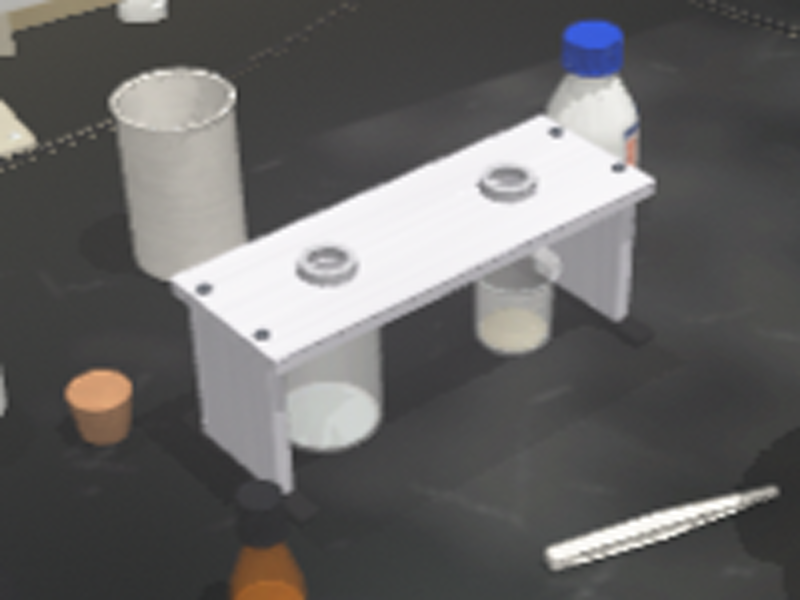

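The crop shows the left beaker at (330,400) is wide, with its rim hidden up under the plate: that is the tall one. The right beaker at (513,310) shows its rim and spout well below the plate, so it is the short one. The target is the left port. The probe is gripped (opening 23.8 mm), so I'm lifting it.

```bash
python3 -m crank '[[[0,-0.001,0.01,0,0,0,0.01],[0,-0.001,0.025,0,0,0,0.01],[0,-0.001,0.045,0,0,0,0.01],[0,-0.001,0.065,0,0,0,0.01],[0,-0.001,0.085,0,0,0,0.01]]]' 50
python3 -m crank '[[[0,0,0.02,0,0,0,0.01],[0,0,0.04,0,0,0,0.01],[0,0,0.06,0,0,0,0.01],[0,0,0.075,0,0,0,0.01],[0,0,0.08,0,0,0,0.01]]]'
python3 -m crank '[[[0.005,-0.015,0,0,0,0,0.01],[0.015,-0.045,0,0,0,0,0.01],[0.025,-0.075,0,0,0,0,0.01],[0.035,-0.105,0,0,0,0,0.01],[0.045,-0.135,0,0,0,0,0.01]]]'
python3 -m crank '[[[0.01,-0.03,0,0,0,0,0.01],[0.02,-0.06,0,0,0,0,0.01],[0.03,-0.09,0,0,0,0,0.01],[0.04,-0.115,0,0,0,0,0.01],[0.043,-0.124,0,0,0,0,0.01]]]'
python3 -m crank '[[[0,0,0,0,0,0,0.01],[0,0,0,0,0,0,0.01],[0,0,0,0,0,0,0.01]]]'
python3 - <<'E'
from h import *
np.set_printoptions(precision=4,suppress=True)
s=manip.observe(); print(s["t"],s["position"],s["ee_rot"],s["wrist_force"],s["grip_force"])
for cam in("scene","top","wrist"):
    V=vision.camera_params(cam)["view"]; im,d=vision.read_camera(cam); np.savez(f"{cam}1.npz",im=im,d=d,V=V); P=cloud(cam,d)
    for n in("probe_tip","probe_mark","port_left"):
        for k in spotter.landmark_of(n,cam)[:1]: print(cam,n,round(k["score"],2),world(k["point"],cam))
    if cam=="scene":
        u,v=proj([.557,.046,.17],cam); print(u,v); u,v=int(u),int(v)
        x0,y0=u-60,v-70
        cv2.imwrite("pics/s1.png",cv2.resize(im[y0:y0+120,x0:x0+120],None,fx=5,fy=5,interpolation=2)[...,::-1])
        print(x0,y0)
    if cam=="wrist": cv2.imwrite("pics/w3.png",im[...,::-1])
    m=(d>0)&(np.hypot(P[...,0]-.557,P[...,1]-.046)<.012)
    for lo in np.arange(.14,.30,.02):
        q=P[m&(P[...,2]>lo)&(P[...,2]<lo+.02)]
        if len(q)>4: print(cam,round(lo,2),len(q),q.mean(0))
E
```

```text
t: 5.7
position: [0.4699, 0.3044, 0.227]
ee_rot: [-3.136, -0.002, -0.193]
wrist_force: [1.8, 5.5, -4.9]
width: 0.0236
grip_force: 49.9
t: 6.2
position: [0.4692, 0.3004, 0.3072]
ee_rot: [3.141, -0.001, -0.195]
wrist_force: [0.2, 0.3, -0.2]
width: 0.0235
grip_force: 50.6
t: 6.7
position: [0.5134, 0.1627, 0.3046]
ee_rot: [3.138, 0.003, -0.195]
wrist_force: [0.6, -0.0, -1.4]
width: 0.0234
grip_force: 50.6
t: 7.2
position: [0.5566, 0.0367, 0.3047]
ee_rot: [3.138, 0.002, -0.201]
wrist_force: [0.2, -0.6, -0.9]
width: 0.0237
grip_force: 50.6
t: 7.5
position: [0.5564, 0.0442, 0.306]
ee_rot: [-3.141, 0.001, -0.191]
wrist_force: [0.3, 0.1, -0.6]
width: 0.0235
grip_force: 50.6
7.5 [0.5564 0.0442 0.306 ] [-3.141   0.0012 -0.1912] [ 0.3125  0.0731 -0.5724] 50.622514486312866
scene probe_tip 0.56 [0.5572 0.0455 0.1724]
scene probe_mark 0.73 [0.5548 0.0444 0.2765]
scene port_left 0.67 [0.5562 0.0448 0.1252]
300.11252366300874 207.88665032247872
240 137
scene 0.16 8 [0.5503 0.0452 0.1779]
scene 0.18 42 [0.5496 0.0458 0.19  ]
scene 0.2 47 [0.5496 0.0461 0.2096]
scene 0.22 48 [0.5493 0.0455 0.2302]
scene 0.24 50 [0.5496 0.046  0.2492]
scene 0.26 55 [0.5494 0.0458 0.2704]
scene 0.28 26 [0.5506 0.0467 0.2864]
wrist probe_tip 0.69 [0.5544 0.0448 0.1744]
wrist probe_mark 0.71 [0.5566 0.0412 0.2683]
wrist port_left 0.87 [0.5565 0.0406 0.12  ]
wrist 0.18 116 [0.5597 0.0436 0.1903]
wrist 0.2 149 [0.5597 0.0433 0.2104]
wrist 0.22 181 [0.5597 0.0433 0.2306]
wrist 0.24 234 [0.5598 0.043  0.2502]
wrist 0.26 82 [0.5603 0.043  0.2634]
```

```bash
cat > rel.py <<'E'
from h import *
np.set_printoptions(precision=4,suppress=True)
from scipy.optimize import least_squares
def stem(P,d,cam,V,zlo,zhi,c,lo=.014):
    m=(d>0)&(np.hypot(P[...,0]-c[0],P[...,1]-c[1])<lo)&(P[...,2]>zlo)&(P[...,2]<zhi)
    q=P[m]
    if len(q)<20: return None,len(q)
    C=np.linalg.inv(V)[:3,3]; e=C[:2]-np.array(c); e/=np.linalg.norm(e)
    return q.mean(0)-np.append(3.93e-3*e,0),len(q)
def plate(P,d):
    q=P[(d>0)&(P[...,2]>.107)&(P[...,2]<.1145)&(abs(P[...,0]-.565)<.08)&(abs(P[...,1]+.012)<.145)]
    if len(q)<200: return None
    (x,y),(w,h),a=cv2.minAreaRect(q[:,:2].astype(np.float32)*1000)
    t=np.radians(a if w<h else a-90); return np.array([x-60*np.sin(t),y+60*np.cos(t)])/1e3,(w,h,a)
def ring(P,d,c):
    q=P[(d>0)&(np.hypot(P[...,0]-c[0],P[...,1]-c[1])<.0185)&(P[...,2]>.1165)&(P[...,2]<.1225)]
    if len(q)<20: return None
    return cv2.minEnclosingCircle(q[:,:2].astype(np.float32)*1000),len(q)
E
python3 - <<'E'
from rel import *
for cam in("scene","top","wrist"):
    z=np.load(f"{cam}1.npz"); d,V=z["d"],z["V"]; P=cloud(cam,d,V)
    print(cam,"stem lo",stem(P,d,cam,V,.18,.2,(.556,.045)),"hi",stem(P,d,cam,V,.24,.26,(.556,.045)),"\n plate",plate(P,d),"ring",ring(P,d,(.557,.046)))
E
```

```text
scene stem lo (array([0.5531, 0.044 , 0.19  ]), 42) hi (array([0.5531, 0.0442, 0.2492]), 50) 
 plate (array([0.5557, 0.0451]), (94.09395599365234, 253.92259216308594, 7.614449501037598)) ring (((554.9907836914062, 45.638458251953125), 16.3724422454834), 84)
top stem lo (None, 0) hi (None, 0) 
 plate (array([0.556 , 0.0463]), (91.0744857788086, 250.09852600097656, 7.6048712730407715)) ring None
wrist stem lo (array([0.5558, 0.0446, 0.1903]), 116) hi (array([0.5559, 0.0439, 0.2502]), 234) 
 plate (array([0.5586, 0.0471]), (90.62457275390625, 251.1719512939453, 7.652686595916748)) ring (((559.0669555664062, 47.22089767456055), 15.232797622680664), 554)
```

View pics/w3.png

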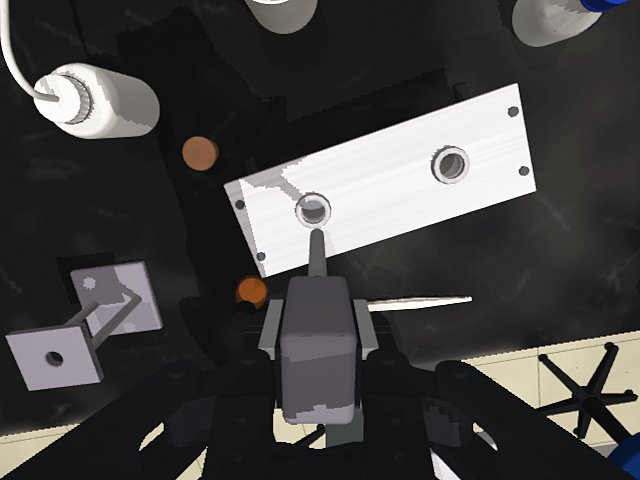

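View pics/s1.png

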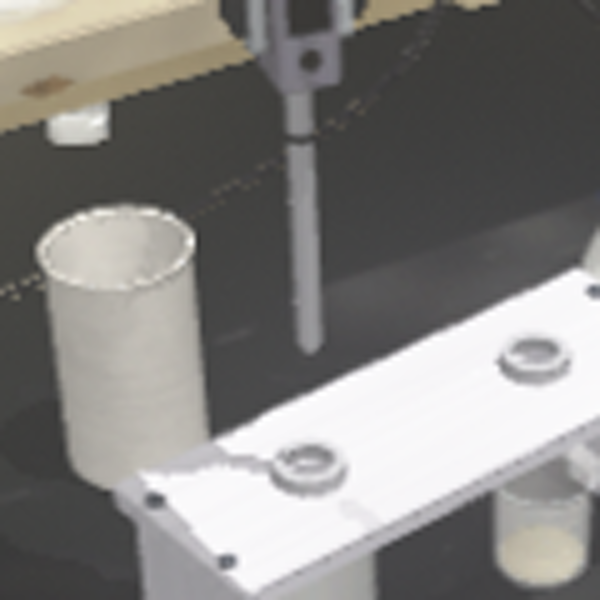

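The wrist view shows the stem tip at (317,232), aimed just short of the left port at (313,210), and the probe is upright. The scene crop shows the stem vertical above the port at (308,465), with the black ring at (300,140). Both views say the stem needs about +3 mm in x and +2 mm in y.

```bash
python3 -m crank '[[[0.003,0.002,-0.015,0,0,0,0.01],[0.003,0.002,-0.03,0,0,0,0.01],[0.003,0.002,-0.04,0,0,0,0.01],[0.003,0.002,-0.043,0,0,0,0.01],[0.003,0.002,-0.043,0,0,0,0.01]]]'
python3 -m crank '[[[0,0,0,0,0,0,0.01],[0,0,0,0,0,0,0.01],[0,0,0,0,0,0,0.01]]]'
cat > look.py <<'E'
from rel import *
import sys
s=manip.observe(); print(s["t"],s["position"],s["ee_rot"],s["wrist_force"])
c=s["position"][:2]; T=s["position"][2]; a=float(sys.argv[1]); b=float(sys.argv[2])
for cam in("scene","wrist"):
    V=np.array(vision.camera_params(cam)["view"]); im,d=vision.read_camera(cam); P=cloud(cam,d,V); np.savez(f"{cam}2.npz",im=im,d=d,V=V)
    print(cam,"stem lo",stem(P,d,cam,V,a,a+.02,c),"hi",stem(P,d,cam,V,b,b+.02,c),"\n plate",plate(P,d))
E
python3 look.py .14 .2
python3 - <<'E'
from h import *
im=np.load("wrist2.npz")["im"]; s=np.load("scene2.npz")["im"]
A=cv2.resize(im[150:300,240:390],(400,400),interpolation=2); B=cv2.resize(s[170:270,250:350],(400,400),interpolation=2)
cv2.imwrite("pics/two.png",np.hstack([A,B])[...,::-1])
E
```

```text
t: 8.6
position: [0.56, 0.0441, 0.263]
ee_rot: [3.141, 0.001, -0.194]
wrist_force: [-0.6, 0.2, -1.1]
width: 0.0233
grip_force: 50.6
t: 8.9
position: [0.5605, 0.0443, 0.2639]
ee_rot: [-3.141, -0.001, -0.194]
wrist_force: [-0.8, -1.1, -1.4]
width: 0.0236
grip_force: 50.6
8.9 [0.5605 0.0443 0.2639] [-3.1412 -0.0011 -0.1943] [-0.8051 -1.0821 -1.4483]
scene stem lo (array([0.5573, 0.0446, 0.1501]), 39) hi (array([0.5572, 0.0442, 0.2102]), 44) 
 plate (array([0.5568, 0.0449]), (95.37001037597656, 254.239501953125, 7.20664119720459))
wrist stem lo (array([0.5593, 0.0463, 0.1501]), 119) hi (array([0.5594, 0.0456, 0.2104]), 236) 
 plate (array([0.5586, 0.0473]), (90.85304260253906, 250.97091674804688, 7.621438503265381))
```

View pics/two.png

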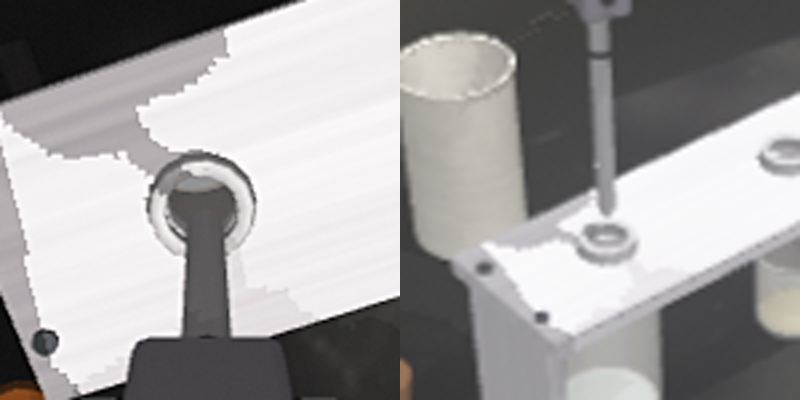

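Left crop (wrist): the tip at (207,210) is over the bore, centred to about 1 mm. Right crop (scene): the tip at (606,212) is just above the port at (607,240), and the stem is vertical. I'm fine-correcting while descending slowly.

```bash
python3 -m crank '[[[-0.0005,0.0012,0,0,0,0,0.01],[-0.0005,0.0012,-0.005,0,0,0,0.01],[-0.0005,0.0012,-0.012,0,0,0,0.01],[-0.0005,0.0012,-0.02,0,0,0,0.01],[-0.0005,0.0012,-0.028,0,0,0,0.01]]]'
python3 -m crank '[[[0,0,-0.006,0,0,0,0.01],[0,0,-0.012,0,0,0,0.01],[0,0,-0.016,0,0,0,0.01],[0,0,-0.018,0,0,0,0.01],[0,0,-0.018,0,0,0,0.01]]]'
python3 -m crank '[[[0,0,0,0,0,0,0.01],[0,0,0,0,0,0,0.01],[0,0,0,0,0,0,0.01]]]'
python3 look.py .14 .165
```

```text
t: 9.5
position: [0.5593, 0.0454, 0.2343]
ee_rot: [3.141, 0.001, -0.194]
wrist_force: [-0.4, -0.5, -1.3]
width: 0.0235
grip_force: 50.6
t: 10.0
position: [0.5596, 0.0454, 0.217]
ee_rot: [3.141, 0.0, -0.194]
wrist_force: [-0.5, 1.1, -0.1]
width: 0.023
grip_force: 50.6
t: 10.3
position: [0.5599, 0.0455, 0.2176]
ee_rot: [-3.141, -0.001, -0.194]
wrist_force: [0.6, -0.8, -1.2]
width: 0.0238
grip_force: 50.6
10.3 [0.5599 0.0455 0.2176] [-3.1414 -0.0006 -0.1941] [ 0.6048 -0.7992 -1.2243]
scene stem lo (array([0.557 , 0.0452, 0.1493]), 41) hi (array([0.5566, 0.0445, 0.1754]), 44) 
 plate (array([0.5552, 0.0454]), (94.79266357421875, 253.38272094726562, 8.131991386413574))
wrist stem lo (array([0.5585, 0.047 , 0.1502]), 209) hi (array([0.5589, 0.0467, 0.1715]), 159) 
 plate (array([0.5585, 0.047 ]), (90.96673583984375, 251.4412078857422, 7.654103755950928))
```

```bash
python3 -m crank '[[[-0.0003,0.0003,-0.01,0,0,0,0.01],[-0.0003,0.0003,-0.02,0,0,0,0.01],[-0.0003,0.0003,-0.03,0,0,0,0.01],[-0.0003,0.0003,-0.04,0,0,0,0.01],[-0.0003,0.0003,-0.045,0,0,0,0.01]]]'
python3 -m crank '[[[0,0,0,0,0,0,0.01],[0,0,0,0,0,0,0.01],[0,0,0,0,0,0,0.01]]]'
python3 look.py .124 .137
python3 - <<'E'
from h import *
np.set_printoptions(precision=4,suppress=True)
im=[]
for cam in("wrist","scene"):
    z=np.load(cam+"2.npz"); I,d,V=z["im"],z["d"],z["V"]; P=cloud(cam,d,V); g=I.mean(-1)
    m=(d>0)&(np.hypot(P[...,0]-.558,P[...,1]-.046)<.011)&(P[...,2]>.121)&(P[...,2]<.156)
    q=P[m]; print(cam,m.sum())
    for lo in np.arange(.121,.156,.0015 if cam=="wrist" else .0025):
        k=m&(P[...,2]>=lo)&(P[...,2]<lo+(.0015 if cam=="wrist" else .0025))
        if k.sum()>0: print(round(lo,4),k.sum(),round(g[k].mean(),0),round(g[k].min()))
    u,v=map(int,proj([.557,.046,.125],cam)); r=40 if cam=="scene" else 60; print(u,v)
    im.append(cv2.resize(I[v-r:v+r,u-r:u+r],(400,400),interpolation=2))
cv2.imwrite("pics/three.png",np.hstack(im)[...,::-1])
for cam in("scene","wrist"):
    print(cam,[world(k["point"],cam) for k in spotter.landmark_of("probe_mark",cam)[:1]])
E
```

```text
t: 10.9
position: [0.5585, 0.0456, 0.1706]
ee_rot: [3.141, 0.002, -0.194]
wrist_force: [-0.5, -0.8, -0.1]
width: 0.0231
grip_force: 50.6
t: 11.2
position: [0.5598, 0.0458, 0.1727]
ee_rot: [-3.141, -0.001, -0.194]
wrist_force: [-0.7, 0.1, -1.0]
width: 0.0232
grip_force: 50.6
11.2 [0.5598 0.0458 0.1727] [-3.1413 -0.0008 -0.1942] [-0.6526  0.0696 -0.9925]
scene stem lo (array([0.5564, 0.0454, 0.1345]), 35) hi (array([0.5563, 0.0458, 0.1453]), 30) 
 plate (array([0.5565, 0.0453]), (95.66465759277344, 253.34432983398438, 7.824868679046631))
wrist stem lo (array([0.559 , 0.047 , 0.1287]), 110) hi (None, 0) 
 plate (array([0.5582, 0.0506]), (90.90225219726562, 243.92066955566406, 7.636294364929199))
wrist 156
0.121 30 113.0 82
0.1225 16 87.0 77
0.124 16 85.0 79
0.1255 18 86.0 78
0.127 19 86.0 76
0.1285 20 86.0 77
0.13 15 88.0 80
0.1315 12 81.0 69
0.133 9 50.0 26
0.1345 1 26.0 26
319 280
scene 65
0.121 10 147.0 140
0.1235 2 144.0 144
0.126 5 143.0 142
0.1285 4 145.0 142
0.131 4 145.0 143
0.1335 5 117.0 94
0.136 7 109.0 85
0.1385 4 135.0 131
0.141 5 143.0 138
0.1435 5 149.0 144
0.146 5 147.0 143
0.1485 5 143.0 129
0.151 4 146.0 137
301 226
scene [array([0.5588, 0.0471, 0.142 ])]
wrist []
```

View pics/three.png

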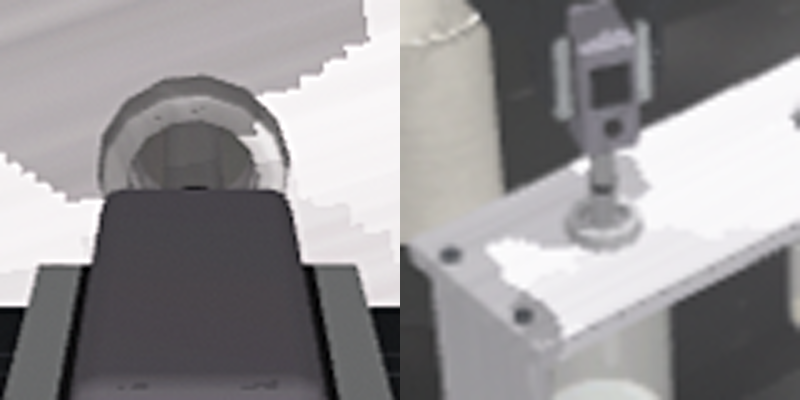

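Left crop (wrist): the stem goes into the bore at (195,160) with gaps on both sides. Right crop (scene): the black ring at (603,187) is still above the port top at (603,215). The ring height is about 0.1355 m by depth and kinematics, so I'm lowering 15.5 mm.

```bash
python3 -m crank '[[[-0.0004,0,-0.005,0,0,0,0.01],[-0.0004,0,-0.01,0,0,0,0.01],[-0.0004,0,-0.0135,0,0,0,0.01],[-0.0004,0,-0.0155,0,0,0,0.01],[-0.0004,0,-0.0155,0,0,0,0.01]]]'
python3 -m crank '[[[0,0,0,0,0,0,0.01],[0,0,0,0,0,0,0.01],[0,0,0,0,0,0,0.01],[0,0,0,0,0,0,0.01],[0,0,0,0,0,0,0.01]]]'
python3 look.py .126 .105
python3 - <<'E'
from h import *
np.set_printoptions(precision=4,suppress=True)
z=np.load("scene2.npz"); I,d,V=z["im"],z["d"],z["V"]; P=cloud("scene",d,V); g=I.mean(-1)
u,v=map(int,proj([.557,.046,.125],"scene")); print(u,v)
for r in range(v-6,v+14): print(r,g[r,u-6:u+9].astype(int), (P[r,u-1:u+4,2]*1000).astype(int), (P[r,u+1,:2]*1000).round(1))
A=cv2.resize(I[v-30:v+30,u-30:u+30],(600,600),interpolation=2); cv2.imwrite("pics/four.png",A[...,::-1])
E
```

```text
t: 11.9
position: [0.5586, 0.0457, 0.1563]
ee_rot: [3.141, 0.001, -0.194]
wrist_force: [0.2, 0.2, -0.4]
width: 0.0236
grip_force: 50.6
t: 12.4
position: [0.559, 0.0457, 0.1569]
ee_rot: [-3.142, -0.0, -0.194]
wrist_force: [0.1, -0.9, -0.9]
width: 0.0232
grip_force: 50.6
12.4 [0.559  0.0457 0.1569] [-3.1415 -0.0001 -0.1942] [ 0.1384 -0.929  -0.8705]
scene stem lo (array([0.5553, 0.0445, 0.1305]), 23) hi (array([0.5618, 0.0443, 0.1182]), 60) 
 plate (array([0.5556, 0.0457]), (94.48816680908203, 252.7132568359375, 7.802919864654541))
wrist stem lo (None, 0) hi (array([0.5626, 0.0437, 0.1178]), 703) 
 plate (array([0.5573, 0.0561]), (91.14848327636719, 233.009033203125, 7.645084857940674))
301 226
220 [191 158 114 117 127 131 127 116 107 105 121 131 131 134 160] [155 153 154 151 154] [539.2  52.5]
221 [195 182 143 115 127 130 127 125 127 121 124 130 135 143 169] [154 152 152 149 151] [538.9  52.8]
222 [193 193 170 119 127 131 129 127 127 132 143 146 157 169 192] [151 147 149 148 150] [540.   52.3]
223 [193 193 179 147 130 132 128 125 127 156 192 192 191 191 192] [146 146 146 146 136] [540
[... 941 characters left out ...]
144 159 170 165 185 191 188 176 173 174 171 196 231] [121 119 119 118 118] [543.2  51.9]
234 [159 145 145 151 158 162 166 171 172 170 176 181 190 222 236] [117 116 117 119 116] [543.1  52.1]
235 [182 172 172 168 165 163 173 177 174 180 205 220 227 236 235] [116 115 117 115 117] [540.7  53.5]
236 [185 213 233 223 214 195 216 214 210 221 237 236 235 235 234] [113 112 112 112 113] [543.2  52.3]
237 [240 237 237 237 238 239 239 239 237 236 236 236 234 234 235] [110 112 110 112 113] [542.9  52.6]
238 [244 237 238 239 239 239 237 236 236 235 235 234 235 236 236] [111 112 113 111 112] [536.9  55.8]
239 [238 239 239 238 237 237 236 235 235 234 235 236 237 237 237] [110 114 112 112 113] [534.9  57. ]
```

View pics/four.png

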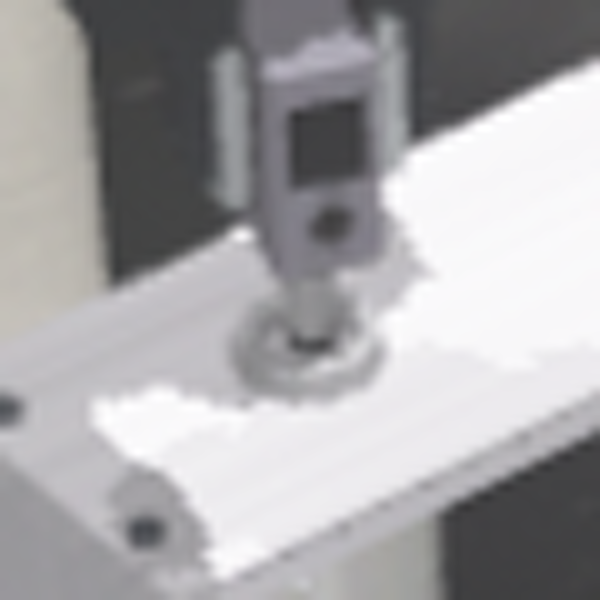

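Run:
```python
from h import *
for z in(.1165,.118,.1195,.121): print(z,proj([.5516,.0476,z],"scene"))
s=manip.observe(); print(s["t"],s["position"],s["qd"],s["wrist_force"])
```

```text
0.1165 (np.float64(301.91554973537114), np.float64(231.51959376999267))
0.118 (np.float64(301.88388874713837), np.float64(230.9219542155708))
0.1195 (np.float64(301.85216705595224), np.float64(230.32316881927667))
0.121 (np.float64(301.8203844870684), np.float64(229.72323428259998))
12.5 [0.55900681 0.04573275 0.15685841] [-0.00150996  0.00040435 -0.00060137 -0.00071021  0.00023104 -0.00014863
 -0.00112109] [-0.47268255 -0.01631739 -0.82832819]
```

The ring's centre at row 230.2 corresponds to z ≈ 0.1197, which is level with the port top as seen by the same camera. The arm is still and there is no contact force.

```bash
python3 -c "
from rig import manip
print(manip.finish_job())"
```

```text
the job is handed in; nothing more can be done
None
```

The job is handed in: the probe is held upright and still in the left port, over the tall beaker, centred to about 1 mm with the black ring within about 1 mm of the port top by camera, and the wrist force showed no contact.

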